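# Find the blind hole of a wooden kit block and hold it hole-up

### The arm

A 6-joint arm with a two-finger parallel gripper is mounted at the origin on the work surface. World frame = base frame: x ahead of the robot, y to its left, z up, the work surface at z = 0. Lengths are in mm, angles in degrees, forces in N, time in s.
With the tool pointing down it reaches from about 300 to 850 mm from the base axis. Payload 4.2 kg.
Tool frame: the origin (TCP) lies on the centre line of the jaws, within the pads' length; the fingertips stand 14 mm ahead of it and the grasp point (between the pads) lies 5 mm behind it; z points along the fingers, y is the line along which they close (so a half turn about z gives the same grasp; the last joint's range is limited). The gripper opens to 91 mm and grips with 3 to 60 N. Pads are 32 mm wide; open, the fingers measure 118 mm over their backs; the gripper's body (76 mm by 178 mm) begins 60 mm behind the grasp point.
Start: joints at [72.995, 18.312, 89.639, -0, 72.044, -1.146], TCP at [157.137, 553.127, 227.976] pointing down, gripper open.
Joint ranges: [-177.97, 177.97], [-48.28, 115.42], [12.27, 149.76], [-77.06, 257.06], [2.81, 150.46], [-146.56, 146.56]. Speed limits (degrees/s): [147.25, 147.25, 180, 180, 180, 180].

### API

Orientations are given as [roll, pitch, yaw] about the fixed x, y, z axes, in that order (R = Rz(yaw) Ry(pitch) Rx(roll)).
In Python, from workcell import env gives the robot as it stands.
- The arm moves only by the tool arm_command, never from a script. Its argument "motion" is a list of rows, each an object with "offset": the shift along the tool's x, y, z in m, a list of three; "spin": the turn about the tool's z in rad. In form: [{"offset": [tx, ty, tz], "spin": spin}, ...]. A call has 1 to 5 rows; each row shifts and turns the commanded pose from where the row before left it, along the tool's axes as they then stand; what a row does not reach is not made up. A row lasts 1/8 s, in which the tool goes at most 62.5 mm and 10.7 degrees, less where a joint would pass 70% of its speed; a pose out of reach is approached as far as the arm can. A call with a gripper value outside its range is refused whole. "jaw" is the finger opening in m, from 0 to 0.0912, set as the call begins (left out, the last holds). The fingers move at their own pace and stop on an object; "newtons" is the grip in N (left out, the last holds). Time passes only in rows, so rows that do not move let the fingers close. It gives the time, the measured TCP pose, the force, the opening and the grip force at its end, in the units of the state.
- env.state(): the state, without advancing time (a new reading comes with each control period).
- env.grab_frame(name): name is "scene" or "top" or "wrist"; returns (picture, depth): 480x640x3 uint8, blue, green, red; 480x640 float32, mm along the optical axis (not along the pixel's ray), 0 where there is no reading.
- env.camera_model(name): a dict with "fx", "fy", "cx", "cy" (pixels), "k1" (the pictures are not rectified: a ray, as slopes to the right and down, at radius r is drawn at 1 + k1 r^2 times it, then the intrinsics apply), "eye" and "rotation" of the camera in the world; the wrist camera has in their place "hand_eye" (4x4, takes a point from camera to tool coordinates, whose origin is the TCP and whose axes are the flange's). Camera axes: x right, y down, z forward; pixel columns grow to the right and rows downward; lengths in mm; the calibration is good to about 2 mm. A picture is of the moment at which its call begins: read the wrist's pose just before it. camera_model takes no time and is no camera call.
- env.job_done(): hands the job in; it is judged then, once.
Trained networks look in the newest picture that a camera, given by its name, has taken for a name from the list of things; names that differ only in an ending like _2 or _b are one class to them, and where a whole thing is asked for, a point or a joint stands for the part that bears it (a point fixed in the world has none). Each returns a list of dicts, best first, with "score" (0 to 1); they miss things now and then, are a little off and sometimes report something else, mostly with a low value. They report only what shows in the picture. A call takes as long as a camera call. They do not tell look-alikes from the thing itself.
- env.boxes_of(camera, target): "bbox" ([left, top, right, bottom] in pixels, round what is visible of it).
- env.pinpoint(camera, target): "location" ([column, row] in pixels: a listed point, or the origin of a listed thing).
The state is a dict: "time_s": time; "qpos": joint angles; "qvel": joint speeds; "effort": joint torques, N m; "ee_pos": TCP position; "ee_rot": TCP orientation; "force": force on the tool from outside, world axes, zero at the start; "torque": the same for the moment, N m; "gripper_width": finger opening in mm; "gripper_force": force on a finger pad.
Only numpy, scipy, OpenCV 4.12 (cv2) and the standard library are available. Lean on these libraries where they do the work, as an engineer would, in place of code of your own. Each camera call takes 0.05 s, during which the arm holds its last target. There are 200 camera calls.

### The job

Pick up the drilled wooden block and feel for its hidden blind hole by pushing its ends onto the sprung test pin until the pin goes well into the hole (about 15 mm). Then set the block down lying level on top of the narrow rubber-topped post and let go, take it again, and turn it so that the hole faces straight up. Finish while still holding it like that in the air, a good 20 cm above the table, and leave all the other things on the table where they are.

Things in the scene. Friction and masses are not known exactly. Their poses are not given: they have to be found in the camera images.
- block: the light wooden block to handle, 72 mm long (its x axis), 40 x 40 mm in section, 50 to 105 g; origin at its centre. It starts lying on the table on a long side, at any heading. One of its two square ends has a round blind hole, 18 mm across and 30 mm deep, in the middle of that end; the other end and the four sides are plain. Whether the hole is in the +x or the -x end has to be found out on the test pin (or by looking).
- post: fixed narrow post standing on the table; origin at the centre of its foot. Foot disc 84 mm across and 12 mm high, stem 18 mm across, on top a black rubber disc 28 mm across whose top is 70 mm above the table. A block lying centred on it overhangs all round, so that fingers can reach past it, also tilted.
- post_top (a point): centre of the post's rubber top, 70 mm above the table
- stand: fixed blue stand of the test pin; origin on the table right below the tip of the pin when it is fully out. The pin lies level and points along the stand's -x axis; the blue upright is 34 mm wide and 118 mm high, its front (brass collar) 45 mm behind the pin's tip (at +45 mm on the stand's x axis), and stand and foot reach back to 90 mm. The foot is 70 mm wide and begins 30 mm behind the tip.
- pin_tip (a point): tip (red) of the level test pin, 100 mm above the table; the pin is 8 mm thick with a round tip, so it enters the 18 mm hole with 5 mm to spare all round. The point's x axis runs along the pin, from the tip back into the stand.
- pin (a joint): how far the sprung pin is pushed back, 0 (fully out) to 0.025 m; it takes 1.5 N to start and 5 N at the end. Pushing a plain end against the tip pushes the pin back; pushed over the hole, the pin stays out and slides into the hole, without force.
- wheel: bystander: wooden wheel lying flat, 60 mm across, 18 mm high; origin at its underside
- slat: bystander: light wooden slat 30 x 120 x 12 mm lying flat; origin at its underside
- tape: bystander: cardboard ring 90 mm across, 25 mm high, lying flat; origin at its underside
- offcut: bystander: dark wooden offcut 50 x 35 x 20 mm; origin at its underside
- glue: bystander: standing white bottle 52 mm across, 130 mm high; origin at its underside
- driver: bystander: screwdriver with blue handle lying on the table
Mind the look-alikes: they are no part of the job. What is shaped like the block but red is not meant.

How it is judged:
By the outcome, as a careful person would: the job done as asked, in the order asked, and still so for the second after the job is handed in, while the arm keeps its last pose, push and grip.
It also fails if it takes over 72 s, if anything falls off the work surface, if the arm or the gripper's body presses on something with over 40 N, if the wrist force passes 120 N, or if a joint passes its speed limit or range.

## Working session

There is one attempt and no reset: what is moved stays moved. The work goes in short steps, Python scripts to look and compute and a tool call to move; the robot and the scene stay as the last step left them, time stands still between calls to the robot, and variables do not carry over. Pictures are saved under pics/ and viewed, at most 10 in all, crops included, and the job is handed in when it is done.

Besides the shell and the picture viewer there is one more tool, called after ">>>" as a command line: name --argument value ..., lists and objects as JSON in quotes. arm_command: Moves the arm, as the interface text tells. Its arguments: {"type":"object","properties":{"motion":{"type":"array"},"jaw":{"type":"number"},"newtons":{"type":"number"}},"required":["motion"]}

```bash
mkdir -p pics; ls; cat > h.py <<'E'
import numpy as np, cv2
from scipy.spatial.transform import Rotation as R
from workcell import env
def ray(cam,uv):
    m=env.camera_model(cam)
    x=(uv[0]-m['cx'])/m['fx'];y=(uv[1]-m['cy'])/m['fy']
    xu,yu=x,y
    for _ in range(20):
        s=1+m['k1']*(xu*xu+yu*yu);xu,yu=x/s,y/s
    return np.array([xu,yu,1.0])
def campose(cam,st=None):
    m=env.camera_model(cam)
    if cam!='wrist': return np.array(m['eye']),np.array(m['rotation'])
    H=np.array(m['hand_eye']);st=st or env.state()
    Rt=R.from_euler('xyz',st['ee_rot'],degrees=True).as_matrix()
    return Rt@H[:3,3]+np.array(st['ee_pos']),Rt@H[:3,:3]
def atz(cam,uv,z,st=None):
    e,Rc=campose(cam,st);d=Rc@ray(cam,uv);return e+d*(z-e[2])/d[2]
def atd(cam,uv,dep,st=None):
    e,Rc=campose(cam,st);return e+Rc@(ray(cam,uv)*dep)
def show():
    s=env.state();print({k:np.round(s[k],2).tolist() for k in ('time_s','qpos','ee_pos','ee_rot','force','gripper_width','gripper_force')})
E
python3 - <<'E'
from h import *
show()
for c in ('scene','top'):
    p,d=env.grab_frame(c);cv2.imwrite(f'pics/{c}0.png',p);np.save(f'{c}_d.npy',d)
    m=env.camera_model(c);print(c,{k:np.round(v,3).tolist() for k,v in m.items()})
    for n in ('block','post_top','pin_tip','stand','post','glue'):
        print(n,[(np.round(q['location']).tolist(),round(q['score'],2), np.round(atd(c,q['location'],d[int(q['location'][1]),int(q['location'][0])])).tolist()) for q in env.pinpoint(c,n)[:3]])
print(env.camera_model('wrist'))
E
```

```text
pics
{'time_s': 0.0, 'qpos': [72.99, 18.35, 89.71, 0.0, 72.04, -1.15], 'ee_pos': [157.0, 552.65, 227.11], 'ee_rot': [-179.9, -0.0, 164.14], 'force': [0.75, -0.03, 0.39], 'gripper_width': 91.18, 'gripper_force': 0.0}
scene {'fx': 553.782, 'fy': 553.782, 'cx': 331.185, 'cy': 244.797, 'k1': 0.01, 'eye': [1396.06, -621.059, 872.971], 'rotation': [-127.007, -0.553, 52.644]}
block [([314.0, 258.0], 0.68, [77221.0, 75204.0, 76698.0])]
post_top [([412.0, 206.0], 0.73, [51857.0, 49840.0, 51334.0])]
pin_tip [([203.0, 269.0], 0.55, [100082.0, 98065.0, 99559.0])]
stand [([207.0, 305.0], 0.56, [103433.0, 101416.0, 102910.0])]
post [([410.0, 228.0], 0.74, [53061.0, 51044.0, 52538.0])]
glue [([255.0, 373.0], 0.68, [76269.0, 74252.0, 75746.0])]
top {'fx': 502.83, 'fy': 502.83, 'cx': 323.284, 'cy': 245.792, 'k1': 0.012, 'eye': [477.614, -2.107, 1095.812], 'rotation': [-175.298, 1.306, -91.212]}
block [([329.0, 322.0], 0.8, [-96708.0, -97188.0, -96090.0]), ([333.0, 267.0], 0.61, [-99578.0, -100058.0, -98960.0])]
post_top [([181.0, 255.0], 0.81, [-42706.0, -43186.0, -42088.0])]
pin_tip [([473.0, 274.0], 0.45, [-155978.0, -156458.0, -155360.0]), ([330.0, 268.0], 0.22, [-98423.0, -98902.0, -97804.0])]
stand [([461.0, 278.0], 0.72, [-136456.0, -136935.0, -135837.0])]
post [([190.0, 258.0], 0.81, [-47481.0, -47961.0, -46863.0])]
glue [([464.0, 169.0], 0.93, [-144762.0, -145241.0, -144143.0]), ([398.0, 329.0], 0.37, [-124910.0, -125389.0, -124291.0])]
{'fx': 358.48957212795904, 'fy': 358.48957212795904, 'cx': 316.8270337126883, 'cy': 236.45804105592617, 'k1': -0.06273104502814887, 'hand_eye': array([[ 1.82332246e-05, -9.56745558e-01, -2.90925998e-01,
         8.24563729e+01],
       [ 9.99999992e-01,  5.41669384e-05, -1.15461504e-04,
        -6.41079661e-01],
       [ 1.26225852e-04, -2.90925993e-01,  9.56745552e-01,
        -1.56952857e+02],
       [ 0.00000000e+00,  0.00000000e+00,  0.00000000e+00,
         1.00000000e+00]])}
```

```bash
sed -i "s/return np.array(m\['eye'\]),np.array(m\['rotation'\])/return np.array(m['eye']),R.from_euler('xyz',m['rotation'],degrees=True).as_matrix()/" h.py
python3 - <<'E'
from h import *
for c,L in {'scene':dict(block=(314,258,20),post_top=(412,206,70),pin_tip=(203,269,100),stand=(207,305,0),post=(410,228,0),glue=(255,373,0)),'top':dict(block=(329,322,20),block2=(333,267,20),post_top=(181,255,70),pin_tip=(473,274,100),stand=(461,278,0),post=(190,258,0),glue=(464,169,0),glue2=(398,329,0))}.items():
    d=np.load(f'{c}_d.npy')
    for n,(u,v,z) in L.items(): print(c,n,np.round(atz(c,(u,v),z)).tolist(),np.round(atd(c,(u,v),d[v,u])).tolist())
E
```

```text
scene block [519.0, 5.0, 20.0] [540.0, -10.0, 40.0]
scene post_top [546.0, 308.0, 70.0] [546.0, 309.0, 70.0]
scene pin_tip [488.0, -271.0, 100.0] [492.0, -272.0, 104.0]
scene stand [493.0, -277.0, 0.0] [495.0, -278.0, 2.0]
scene post [548.0, 308.0, 0.0] [563.0, 292.0, 15.0]
scene glue [728.0, -292.0, 0.0] [751.0, -303.0, 30.0]
top block [404.0, 12.0, 20.0] [406.0, 12.0, 38.0]
top block2 [521.0, 1.0, 20.0] [520.0, 1.0, 38.0]
top post_top [550.0, 312.0, 70.0] [550.0, 313.0, 69.0]
top pin_tip [498.0, -274.0, 100.0] [500.0, -302.0, -2.0]
top stand [492.0, -275.0, 0.0] [492.0, -275.0, -0.0]
top post [548.0, 314.0, 0.0] [546.0, 304.0, 35.0]
top glue [730.0, -292.0, 0.0] [714.0, -273.0, 70.0]
top glue2 [385.0, -136.0, 0.0] [386.0, -134.0, 14.0]
```

View pics/top0.png

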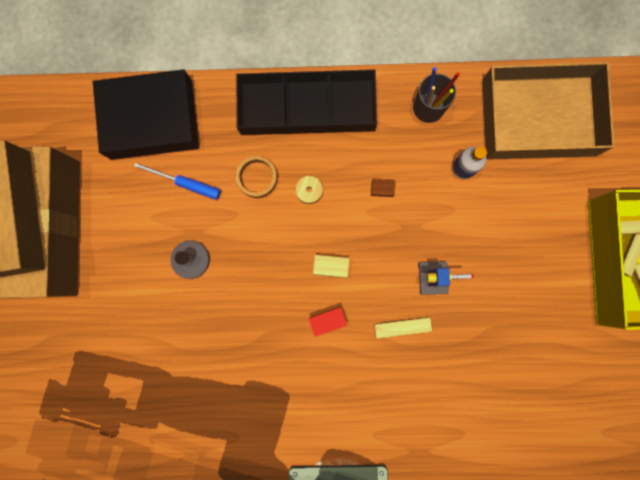

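View pics/scene0.png

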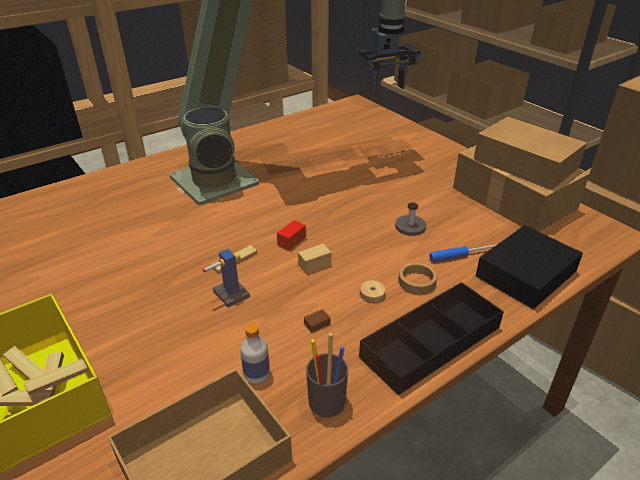

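```bash
python3 - <<'E'
from h import *
p=cv2.imread('pics/scene0.png');t=cv2.imread('pics/top0.png')
a=cv2.resize(p[230:280,285:345],(480,400),interpolation=cv2.INTER_CUBIC)
b=cv2.resize(t[255:300,410:480],(622,400),interpolation=cv2.INTER_CUBIC)[:,:310*2]
im=np.zeros((600,800,3),np.uint8);im[:300,:360]=cv2.resize(a,(360,300));im[:300,360:]=cv2.resize(b,(440,300))
im[300:,:400]=cv2.resize(p[235:310,195:270],(400,300));im[300:,400:]=cv2.resize(t[240:330,290:370],(400,300))
cv2.imwrite('pics/c1.png',im)
# block from top camera
d=np.load('top_d.npy')
hsv=cv2.cvtColor(t,cv2.COLOR_BGR2HSV)
pts=[]
for v in range(245,290):
  for u in range(300,365):
    if d[v,u]>0:
      P=atd('top',(u,v),d[v,u])
      if 25<P[2]<60: pts.append(P)
pts=np.array(pts);print(len(pts),pts.mean(0),cv2.minAreaRect(pts[:,:2].astype(np.float32)))
# pin red tip
for n,(u,v) in dict(tip=(472,276)).items(): print(atz('top',(u,v),100))
for v in range(262,290):
  r=[]
  for u in range(425,480):
    if d[v,u]>0:
      P=atd('top',(u,v),d[v,u]); r.append(int(P[2]))
  print(v,r)
E
```

```text
Traceback (most recent call last):
  File "h.py", line 20, in atd
    e,Rc=campose(cam,st);return e+Rc@(ray(cam,uv)*dep)
         ~~~~~~~^^^^^^^^
  File "h.py", line 12, in campose
    m=env.camera_model(cam)
ValueError: time passes only in moves, steps and waits
```

View pics/c1.png

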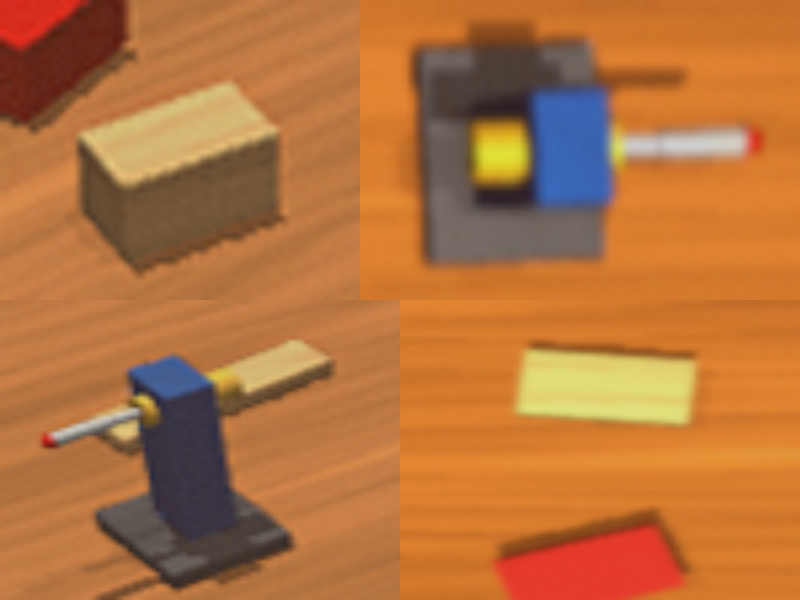

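```bash
sed -i 's/^def ray/import functools,json,os\n@functools.lru_cache(None)\ndef model(c): return env.camera_model(c)\ndef ray/; s/m=env.camera_model(cam)/m=model(cam)/' h.py
python3 - <<'E'
from h import *
d=np.load('top_d.npy')
pts=np.array([atd('top',(u,v),d[v,u]) for v in range(245,290) for u in range(300,365) if d[v,u]>0])
pts=pts[(pts[:,2]>30)&(pts[:,2]<60)];print(len(pts),pts.mean(0),cv2.minAreaRect(pts[:,:2].astype(np.float32)))
for cr in ((516,410),(523,348),(697,357),(690,424)): print(atz('top',(290+cr[0]/5-80,240+(cr[1]-300)/3.333),40))
a=atz('top',(473,276),100);b=atz('top',(450.4,277),100);print(a,b)
# blue upright top
t=cv2.imread('pics/top0.png')
q=np.array([atd('top',(u,v),d[v,u]) for v in range(262,292) for u in range(425,480) if d[v,u]>0])
w=q[(q[:,2]>112)&(q[:,2]<124)];print('upright',len(w),w.mean(0),cv2.minAreaRect(w[:,:2].astype(np.float32)))
w=q[(q[:,2]>85)&(q[:,2]<112)&(q[:,1]<-235)];print('pin',np.round(w))
q=np.array([atd('top',(u,v),d[v,u]) for v in range(245,268) for u in range(170,196) if d[v,u]>0])
w=q[(q[:,2]>62)&(q[:,2]<76)];print('post',len(w),w.mean(0))
E
```

```text
653 [523.02665617   4.87740277  39.64360486] ((523.1356811523438, 4.8962860107421875), (71.81220245361328, 40.02311325073242), 82.84908294677734)
[508.155645   42.4932411  40.       ]
[547.20146865  38.78197412  40.        ]
[539.86278156 -34.24743771  40.        ]
[497.78323629 -30.24593176  40.        ]
[ 493.76358801 -273.69029867  100.        ] [ 492.73984111 -229.58226069  100.        ]
upright 228 [ 494.10895516 -211.50454897  117.23414745] ((493.8727111816406, -211.8638153076172), (33.40703582763672, 24.123807907104492), 0.4968404173851013)
pin [[ 498. -244.  102.]
 [ 498. -246.  104.]
 [ 498. -248.  102.]
 [ 498. -249.  104.]
 [ 498. -252.  102.]
 [ 498. -254.  103.]
 [ 498. -255.  105.]
 [ 498. -258.  102.]
 [ 498. -259.  104.]
 [ 498. -262.  101.]
 [ 498. -263.  102.]
 [ 498. -266.   99.]
 [ 498. -267.  105.]
 [ 498. -269.  105.]
 [ 498. -271.  102.]
 [ 497. -235.   99.]
 [ 497. -237.   97.]
 [ 496. -238.  101.]
 [ 496. -240.  102.]
 [ 496. -242.  102.]
 [ 496. -244.  102.]
 [ 496. -245.  106.]
 [ 496. -247.  105.]
 [ 496. -250.  102.]
 [ 496. -252.  102.]
 [ 496. -253.  10
[... 383 characters left out ...]
[ 494. -252.  101.]
 [ 494. -253.  105.]
 [ 494. -254.  108.]
 [ 494. -257.  104.]
 [ 494. -260.  101.]
 [ 494. -262.  101.]
 [ 494. -263.  105.]
 [ 494. -264.  106.]
 [ 494. -267.  102.]
 [ 494. -269.  104.]
 [ 494. -271.  101.]
 [ 494. -272.  106.]
 [ 493. -236.  101.]
 [ 492. -238.  104.]
 [ 492. -240.  102.]
 [ 492. -242.  101.]
 [ 492. -243.  104.]
 [ 492. -247.   98.]
 [ 492. -248.  102.]
 [ 492. -249.  104.]
 [ 492. -251.  105.]
 [ 492. -254.  101.]
 [ 492. -255.  104.]
 [ 492. -258.  101.]
 [ 492. -259.  103.]
 [ 492. -262.  100.]
 [ 492. -263.  102.]
 [ 492. -266.  101.]
 [ 492. -268.  101.]
 [ 492. -270.   99.]
 [ 492. -271.  104.]]
post 155 [545.67111574 311.47944734  69.73447101]
```

```bash
cat >> h.py <<'E'
def plan(xyz,yaw,n,start=None):
    """rows to bring tool (pointing down) from the measured pose to xyz, yaw in n even rows"""
    s=env.state();p=np.array(s['ee_pos'] if start is None else start[:3],float);y=s['ee_rot'][2] if start is None else start[3]
    dy=(yaw-y+180)%360-180;st=(np.array(xyz)-p)/n;out=[]
    for i in range(n):
        Rt=R.from_euler('xyz',[180,0,y+dy*i/n],degrees=True).as_matrix()
        o=Rt.T@st/1000;out.append({"offset":[round(float(v),4) for v in o],"spin":round(-np.radians(dy)/n,4)})
    import json
    for i in range(0,n,5): print(json.dumps(out[i:i+5]))
E
python3 -c "
from h import *
plan((523,5,140),83.5,14)"
```

```text
[{"offset": [-0.0358, -0.0305, 0.0063], "spin": 0.1005}, {"offset": [-0.0387, -0.0268, 0.0063], "spin": 0.1005}, {"offset": [-0.0412, -0.0227, 0.0063], "spin": 0.1005}, {"offset": [-0.0433, -0.0185, 0.0063], "spin": 0.1005}, {"offset": [-0.0449, -0.0141, 0.0063], "spin": 0.1005}]
[{"offset": [-0.0461, -0.0095, 0.0063], "spin": 0.1005}, {"offset": [-0.0468, -0.0048, 0.0063], "spin": 0.1005}, {"offset": [-0.0471, -0.0001, 0.0063], "spin": 0.1005}, {"offset": [-0.0468, 0.0046, 0.0063], "spin": 0.1005}, {"offset": [-0.0461, 0.0093, 0.0063], "spin": 0.1005}]
[{"offset": [-0.045, 0.0139, 0.0063], "spin": 0.1005}, {"offset": [-0.0433, 0.0183, 0.0063], "spin": 0.1005}, {"offset": [-0.0413, 0.0226, 0.0063], "spin": 0.1005}, {"offset": [-0.0388, 0.0266, 0.0063], "spin": 0.1005}]
```

>>> arm_command --motion '[{"offset": [-0.036,-0.03,0.006],"spin": 0.1},{"offset": [-0.039,-0.027,0.006],"spin": 0.1},{"offset": [-0.041,-0.023,0.006],"spin": 0.1},{"offset": [-0.043,-0.018,0.006],"spin": 0.1},{"offset": [-0.045,-0.014,0.006],"spin": 0.1}]'

```text
time_s: 1.32
ee_pos: [289.0, 356.9, 198.0]
ee_rot: [179.9, 0.0, 135.3]
force: [0.1, 0.2, 0.6]
gripper_width: 91.2
gripper_force: 0.0
```

>>> arm_command --motion '[{"offset": [-0.046,-0.0095,0.006],"spin": 0.1},{"offset": [-0.047,-0.005,0.006],"spin": 0.1},{"offset": [-0.047,0.0,0.006],"spin": 0.1},{"offset": [-0.047,0.0045,0.006],"spin": 0.1},{"offset": [-0.046,0.009,0.006],"spin": 0.1}]'

```text
time_s: 1.95
ee_pos: [420.1, 161.2, 168.0]
ee_rot: [179.9, -0.0, 106.6]
force: [0.2, 0.4, -0.8]
gripper_width: 91.2
gripper_force: 0.0
```

>>> arm_command --motion '[{"offset": [-0.045,0.014,0.006],"spin": 0.1},{"offset": [-0.043,0.018,0.006],"spin": 0.1},{"offset": [-0.041,0.0225,0.006],"spin": 0.1},{"offset": [-0.039,0.0265,0.006],"spin": 0.1},{"offset": [0,0,0],"spin": 0}]'

```text
time_s: 2.58
ee_pos: [525.5, 4.6, 143.5]
ee_rot: [180.0, 0.0, 83.7]
force: [-0.5, 0.3, -0.7]
gripper_width: 91.5
gripper_force: 0.0
```

```bash
python3 - <<'E'
from h import *
show()
st=env.state();p,d=env.grab_frame('wrist');cv2.imwrite('pics/w1.png',p)
print([(q['score'],q['location'],atz('wrist',q['location'],20,st)) for q in env.pinpoint('wrist','block')])
pts=np.array([atd('wrist',(u,v),d[v,u],st) for v in range(0,480,3) for u in range(0,640,3) if d[v,u]>0])
ok=(abs(pts[:,2]-40)<6)&(np.hypot(pts[:,0]-523,pts[:,1]-5)<60);w=pts[ok]
print(len(w),w.mean(0),cv2.minAreaRect(w[:,:2].astype(np.float32)))
E
```

```text
{'time_s': 2.58, 'qpos': [-0.74, 17.92, 103.39, -0.02, 58.67, 5.57], 'ee_pos': [525.53, 4.65, 143.47], 'ee_rot': [179.98, 0.02, 83.71], 'force': [-0.47, 0.28, -0.67], 'gripper_width': 91.53, 'gripper_force': 0.0}
[(0.93, [170.5, 237.3], array([405.01599925,  13.89102217,  20.        ])), (0.73, [316.0, 234.8], array([524.82408944,   2.80962488,  20.        ]))]
541 [521.07057278   5.78589354  40.23206495] ((521.2412109375, 3.9112319946289062), (72.440673828125, 39.94182586669922), 82.2645263671875)
```

>>> arm_command --motion '[{"offset": [0,-0.003,0.045],"spin": 0.012},{"offset": [0,0,0.045],"spin": 0},{"offset": [0,0,0.025],"spin": 0},{"offset": [0,0,0.0105],"spin": 0},{"offset": [0,0,0],"spin": 0}]' --jaw 0.0912

```text
time_s: 3.3
ee_pos: [520.9, 8.0, 18.6]
ee_rot: [-180.0, -0.0, 83.3]
force: [-0.7, -0.8, 0.1]
gripper_width: 91.0
gripper_force: 0.0
```

>>> arm_command --motion '[{"offset": [0,0,0],"spin": 0},{"offset": [0,0,0],"spin": 0},{"offset": [0,0,0],"spin": 0},{"offset": [0,0,0],"spin": 0},{"offset": [0,0,0],"spin": 0}]' --jaw 0.02 --newtons 20

```text
time_s: 3.92
ee_pos: [521.1, 7.2, 18.5]
ee_rot: [180.0, -0.0, 83.2]
force: [-0.6, -0.1, 0.3]
gripper_width: 43.6
gripper_force: 0.0
```

>>> arm_command --motion '[{"offset": [0,0,0],"spin": 0},{"offset": [0,0,-0.01],"spin": 0},{"offset": [0,0,-0.04],"spin": 0},{"offset": [0,0,-0.05],"spin": 0},{"offset": [0,0,-0.05],"spin": 0}]'

```text
time_s: 4.55
ee_pos: [520.8, 7.3, 170.4]
ee_rot: [-180.0, -0.0, 83.2]
force: [0.5, -0.4, -1.0]
gripper_width: 39.7
gripper_force: 20.0
```

```bash
python3 -c "
from h import *
show()
plan((494.5,-345,168),90,9)"
```

```text
{'time_s': 4.55, 'qpos': [-0.47, 16.06, 101.77, 0.01, 62.17, 6.29], 'ee_pos': [520.81, 7.26, 170.36], 'ee_rot': [-180.0, -0.01, 83.24], 'force': [0.47, -0.39, -0.97], 'gripper_width': 39.74, 'gripper_force': 20.0}
[{"offset": [-0.0392, 0.0017, 0.0003], "spin": -0.0131}, {"offset": [-0.0392, 0.0012, 0.0003], "spin": -0.0131}, {"offset": [-0.0392, 0.0007, 0.0003], "spin": -0.0131}, {"offset": [-0.0392, 0.0002, 0.0003], "spin": -0.0131}, {"offset": [-0.0392, -0.0004, 0.0003], "spin": -0.0131}]
[{"offset": [-0.0392, -0.0009, 0.0003], "spin": -0.0131}, {"offset": [-0.0392, -0.0014, 0.0003], "spin": -0.0131}, {"offset": [-0.0392, -0.0019, 0.0003], "spin": -0.0131}, {"offset": [-0.0392, -0.0024, 0.0003], "spin": -0.0131}]
```

>>> arm_command --motion '[{"offset": [-0.039,0.0017,0],"spin": -0.013},{"offset": [-0.039,0.0012,0],"spin": -0.013},{"offset": [-0.039,0.0007,0],"spin": -0.013},{"offset": [-0.039,0.0002,0],"spin": -0.013},{"offset": [-0.039,-0.0004,0],"spin": -0.013}]'

```text
time_s: 5.18
ee_pos: [506.3, -188.4, 169.0]
ee_rot: [180.0, -0.0, 87.0]
force: [0.3, -0.0, -1.8]
gripper_width: 40.0
gripper_force: 20.0
```

>>> arm_command --motion '[{"offset": [-0.039,-0.0009,0],"spin": -0.013},{"offset": [-0.039,-0.0014,0],"spin": -0.013},{"offset": [-0.039,-0.002,0],"spin": -0.013},{"offset": [-0.039,-0.0025,0],"spin": -0.013},{"offset": [0,0,0],"spin": 0}]'

```text
time_s: 5.8
ee_pos: [494.1, -345.3, 168.6]
ee_rot: [180.0, 0.0, 89.8]
force: [-0.4, 0.6, -1.1]
gripper_width: 40.1
gripper_force: 20.0
```

>>> arm_command --motion '[{"offset": [0,0,0.03],"spin": 0},{"offset": [0,0,0.03],"spin": 0},{"offset": [0,0,0.011],"spin": 0},{"offset": [0,0,0],"spin": 0}]'

```text
time_s: 6.3
ee_pos: [494.5, -342.3, 97.3]
ee_rot: [-180.0, -0.0, 90.0]
force: [0.1, -0.2, 0.0]
gripper_width: 39.6
gripper_force: 20.0
```

```bash
python3 - <<'E'
from h import *
show()
st=env.state();p,d=env.grab_frame('wrist');cv2.imwrite('pics/w2.png',p)
for q in env.pinpoint('wrist','pin_tip'): print(q, atz('wrist',q['location'],100,st))
pts=np.array([atd('wrist',(u,v),d[v,u],st) for v in range(0,480,2) for u in range(0,640,2) if d[v,u]>0])
w=pts[(pts[:,2]>90)&(pts[:,2]<108)&(pts[:,1]>-290)&(pts[:,1]<-232)&(abs(pts[:,0]-495)<20)]
print('pin',len(w),w.mean(0),w.min(0),w.max(0), np.polyfit(w[:,1],w[:,0],1))
w=pts[(pts[:,2]>108)&(pts[:,2]<128)&(pts[:,1]<-250)&(abs(pts[:,0]-495)<40)]
print('blk',len(w),w.mean(0),w.min(0),w.max(0))
E
```

```text
{'time_s': 6.3, 'qpos': [-35.79, 26.79, 96.45, 0.01, 56.83, -35.77], 'ee_pos': [494.51, -342.32, 97.28], 'ee_rot': [-179.95, -0.05, 89.97], 'force': [0.13, -0.21, 0.01], 'gripper_width': 39.64, 'gripper_force': 20.0}
{'location': [318.3, 162.4], 'score': 0.63} [ 495.18568595 -274.42773092  100.        ]
pin 493 [ 492.65402149 -254.21242232  103.1064205 ] [ 488.49116829 -275.02045493   99.50307625] [ 496.74266731 -232.21675345  105.57236908] [-1.65336669e-02  4.88450958e+02]
blk 3066 [ 494.55532994 -335.7820207   118.76990729] [ 463.26945887 -379.37250299  108.06870667] [ 526.02592973 -309.08640019  127.93600956]
```

View pics/w2.png

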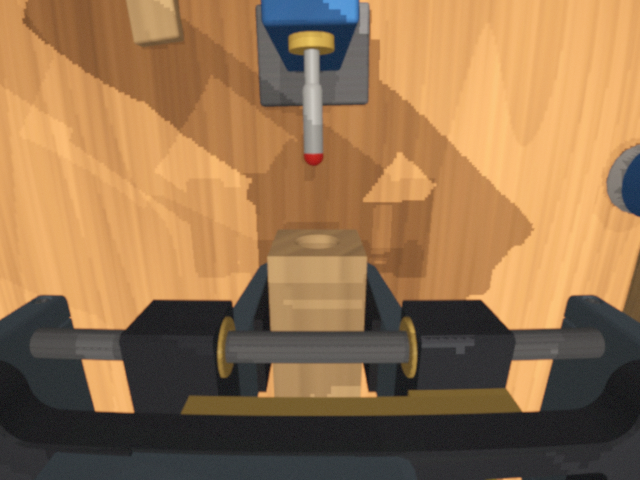

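>>> arm_command --motion '[{"offset": [0.01,-0.002,-0.001],"spin": 0},{"offset": [0.012,0,0],"spin": 0},{"offset": [0.01,0,0],"spin": 0},{"offset": [0.005,0,0],"spin": 0},{"offset": [0,0,0],"spin": 0}]'

```text
time_s: 7.02
ee_pos: [492.7, -305.5, 98.5]
ee_rot: [180.0, 0.0, 90.0]
force: [0.5, -0.2, -1.0]
gripper_width: 40.1
gripper_force: 20.0
```

>>> arm_command --motion '[{"offset": [0.004,0,0],"spin": 0},{"offset": [0.004,0,0],"spin": 0},{"offset": [0.004,0,0],"spin": 0},{"offset": [0.003,0,0],"spin": 0},{"offset": [0,0,0],"spin": 0}]'

```text
time_s: 7.65
ee_pos: [492.6, -290.7, 98.4]
ee_rot: [-180.0, -0.0, 90.0]
force: [-0.2, -0.2, -1.7]
gripper_width: 39.6
gripper_force: 20.0
```

```bash
python3 - <<'E'
from h import *
show()
st=env.state();p,d=env.grab_frame('wrist')
q,_=env.grab_frame('scene')
im=np.hstack([p[100:400,160:480],cv2.resize(q[235:310,175:250],(300,300),interpolation=cv2.INTER_CUBIC)])
cv2.imwrite('pics/w3.png',im)
E
```

```text
{'time_s': 7.65, 'qpos': [-31.71, 24.39, 100.51, 0.01, 55.11, -31.66], 'ee_pos': [492.6, -290.75, 98.4], 'ee_rot': [-180.0, -0.01, 89.96], 'force': [-0.16, -0.16, -1.66], 'gripper_width': 39.64, 'gripper_force': 20.0}
```

View pics/w3.png

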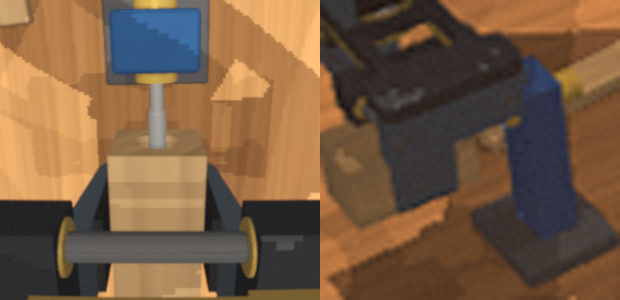

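>>> arm_command --motion '[{"offset": [0.003,0,0],"spin": 0},{"offset": [0,0,0],"spin": 0},{"offset": [-0.01,0,0],"spin": 0},{"offset": [-0.025,0,0],"spin": 0},{"offset": [-0.028,0,0],"spin": 0}]'

```text
time_s: 8.38
ee_pos: [492.7, -353.2, 98.5]
ee_rot: [180.0, 0.1, 90.0]
force: [-0.7, -0.2, -1.4]
gripper_width: 39.6
gripper_force: 20.0
```

>>> arm_command --motion '[{"offset": [0,0,0],"spin": 0},{"offset": [0,0,-0.03],"spin": 0},{"offset": [0,0,-0.035],"spin": 0},{"offset": [0.01,0,-0.02],"spin": 0},{"offset": [0.03,0.003,0],"spin": 0}]'

```text
time_s: 9.0
ee_pos: [496.4, -312.4, 185.4]
ee_rot: [179.8, 0.1, 89.8]
force: [-0.9, 0.5, -1.8]
gripper_width: 39.8
gripper_force: 20.0
```

```bash
python3 -c "
from h import *
show()
plan((547,220,180),90,12)"
```

```text
{'time_s': 9.0, 'qpos': [-33.3, 20.88, 92.12, 0.0, 66.74, -33.12], 'ee_pos': [496.39, -312.35, 185.41], 'ee_rot': [179.78, 0.14, 89.82], 'force': [-0.93, 0.54, -1.84], 'gripper_width': 39.77, 'gripper_force': 20.0}
[{"offset": [0.0444, 0.0041, 0.0005], "spin": -0.0003}, {"offset": [0.0444, 0.0041, 0.0005], "spin": -0.0003}, {"offset": [0.0444, 0.0041, 0.0005], "spin": -0.0003}, {"offset": [0.0444, 0.0041, 0.0005], "spin": -0.0003}, {"offset": [0.0444, 0.0041, 0.0005], "spin": -0.0003}]
[{"offset": [0.0444, 0.0041, 0.0005], "spin": -0.0003}, {"offset": [0.0444, 0.0041, 0.0005], "spin": -0.0003}, {"offset": [0.0444, 0.0042, 0.0005], "spin": -0.0003}, {"offset": [0.0444, 0.0042, 0.0005], "spin": -0.0003}, {"offset": [0.0444, 0.0042, 0.0005], "spin": -0.0003}]
[{"offset": [0.0444, 0.0042, 0.0005], "spin": -0.0003}, {"offset": [0.0444, 0.0042, 0.0005], "spin": -0.0003}]
```

>>> arm_command --motion '[{"offset": [0.044,0.004,0],"spin": 0},{"offset": [0.044,0.004,0],"spin": 0},{"offset": [0.044,0.004,0],"spin": 0},{"offset": [0.044,0.004,0],"spin": 0},{"offset": [0.044,0.004,0],"spin": 0}]'

```text
time_s: 9.62
ee_pos: [515.7, -89.8, 183.5]
ee_rot: [180.0, -0.0, 89.9]
force: [-0.1, 0.3, -1.5]
gripper_width: 39.8
gripper_force: 20.0
```

>>> arm_command --motion '[{"offset": [0.044,0.004,0],"spin": 0},{"offset": [0.044,0.004,0],"spin": 0},{"offset": [0.044,0.004,0],"spin": 0},{"offset": [0.044,0.004,0],"spin": 0},{"offset": [0.044,0.004,0],"spin": 0}]'

```text
time_s: 10.25
ee_pos: [536.0, 130.2, 183.5]
ee_rot: [-180.0, -0.0, 89.9]
force: [0.4, -0.5, -0.6]
gripper_width: 40.2
gripper_force: 20.0
```

>>> arm_command --motion '[{"offset": [0.044,0.004,0],"spin": 0},{"offset": [0.044,0.004,0.02],"spin": 0},{"offset": [0,0,0.02],"spin": 0},{"offset": [0,0,0],"spin": 0}]'

```text
time_s: 10.75
ee_pos: [542.9, 216.8, 141.8]
ee_rot: [-179.8, 0.1, 90.0]
force: [-0.4, -0.8, -0.7]
gripper_width: 40.0
gripper_force: 20.0
```

```bash
cat > meas.py <<'E'
from h import *
def cloud(step=2,name=None):
    st=env.state();p,d=env.grab_frame('wrist')
    if name: cv2.imwrite(name,p)
    e,Rc=campose('wrist',st)
    return p,d,st,np.array([e+Rc@(ray('wrist',(u,v))*d[v,u]) for v in range(0,480,step) for u in range(0,640,step) if d[v,u]>0])
E
python3 - <<'E'
from meas import *
show()
p,d,st,pts=cloud(2,'pics/w4.png')
for q in env.pinpoint('wrist','post_top'): print(q, atz('wrist',q['location'],70,st))
w=pts[(abs(pts[:,2]-70)<5)&(np.hypot(pts[:,0]-547,pts[:,1]-311)<25)]
print(len(w),w.mean(0),w.min(0),w.max(0))
E
```

```text
{'time_s': 10.75, 'qpos': [20.64, 23.04, 95.51, 0.0, 61.7, 20.65], 'ee_pos': [542.87, 216.8, 141.76], 'ee_rot': [-179.76, 0.09, 89.99], 'force': [-0.44, -0.75, -0.7], 'gripper_width': 40.0, 'gripper_force': 20.0}
{'location': [317.5, 105.8], 'score': 0.93} [543.02998362 311.71458384  70.        ]
435 [543.5395058  311.67754327  70.15814478] [529.95648244 297.5195167   67.89843247] [556.76103608 325.4071452   72.29639631]
```

>>> arm_command --motion '[{"offset": [0.045,0.0005,0],"spin": 0},{"offset": [0.045,0,0.01],"spin": 0},{"offset": [0.0075,0,0.02],"spin": 0},{"offset": [0,0,0.012],"spin": 0},{"offset": [0,0,0],"spin": 0}]'

```text
time_s: 11.48
ee_pos: [544.6, 313.3, 101.2]
ee_rot: [-179.9, 0.0, 89.9]
force: [0.3, -0.7, -0.5]
gripper_width: 40.0
gripper_force: 20.0
```

>>> arm_command --motion '[{"offset": [0,0,0.004],"spin": 0},{"offset": [0,0,0.003],"spin": 0},{"offset": [0,0,0.002],"spin": 0},{"offset": [0,0,0],"spin": 0}]'

```text
time_s: 11.98
ee_pos: [544.7, 314.3, 92.5]
ee_rot: [-180.0, -0.0, 89.9]
force: [0.2, 0.0, -0.6]
gripper_width: 39.4
gripper_force: 20.0
```

>>> arm_command --motion '[{"offset": [0,-0.001,0.002],"spin": 0},{"offset": [0,0,0.001],"spin": 0},{"offset": [0,0,0.0005],"spin": 0},{"offset": [0,0,0],"spin": 0}]'

```text
time_s: 12.48
ee_pos: [543.7, 314.5, 88.9]
ee_rot: [180.0, -0.0, 89.9]
force: [-0.6, -0.2, 0.2]
gripper_width: 40.2
gripper_force: 20.0
```

>>> arm_command --motion '[{"offset": [0,0,0.0005],"spin": 0},{"offset": [0,0,0.0005],"spin": 0},{"offset": [0,0,0],"spin": 0}]'

```text
time_s: 12.85
ee_pos: [543.8, 314.5, 88.5]
ee_rot: [180.0, -0.0, 89.9]
force: [-1.7, 0.1, 3.4]
gripper_width: 40.0
gripper_force: 20.0
```

>>> arm_command --motion '[{"offset": [0,0,0],"spin": 0},{"offset": [0,0,0],"spin": 0},{"offset": [0,0,0],"spin": 0},{"offset": [0,0,0],"spin": 0},{"offset": [0,0,0],"spin": 0}]' --jaw 0.07

```text
time_s: 13.48
ee_pos: [543.7, 314.5, 87.9]
ee_rot: [-180.0, -0.0, 89.9]
force: [0.1, 0.2, -0.3]
gripper_width: 70.3
gripper_force: 0.0
```

```bash
python3 - <<'E'
from meas import *
show()
p,d,st,pts=cloud(2,'pics/w5.png')
w=pts[(abs(pts[:,2]-110)<6)&(abs(pts[:,0]-543.5)<22)&(pts[:,1]>300)&(pts[:,1]<360)]
A=np.c_[w[:,:2],np.ones(len(w))];print(len(w),w.mean(0),w.min(0),w.max(0),np.linalg.lstsq(A,w[:,2],rcond=None)[0])
E
```

```text
{'time_s': 13.48, 'qpos': [28.99, 29.41, 93.26, 0.01, 57.33, 29.05], 'ee_pos': [543.73, 314.48, 87.89], 'ee_rot': [-180.0, -0.0, 89.94], 'force': [0.13, 0.19, -0.29], 'gripper_width': 70.31, 'gripper_force': 0.0}
1906 [543.75274155 332.03338667 110.02577311] [523.61126533 313.04353685 104.10648414] [563.85491262 347.66405269 112.28145714] [ 7.05793203e-04 -2.74070812e-02  1.18742062e+02]
```

View pics/w5.png

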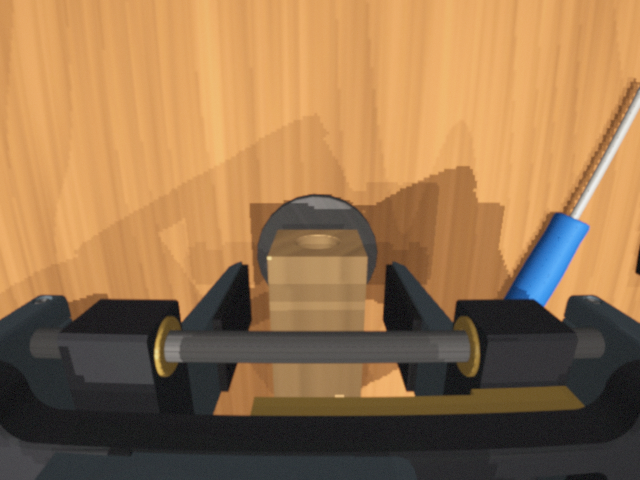

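>>> arm_command --motion '[{"offset": [-0.006,0,0.0015],"spin": 0},{"offset": [-0.005,0,0.0015],"spin": 0},{"offset": [0,0,0],"spin": 0}]'

```text
time_s: 13.9
ee_pos: [543.6, 302.8, 84.8]
ee_rot: [-180.0, 0.0, 89.9]
force: [0.0, 0.4, -0.3]
gripper_width: 70.1
gripper_force: 0.0
```

>>> arm_command --motion '[{"offset": [0,0,0],"spin": 0},{"offset": [0,0,0],"spin": 0},{"offset": [0,0,0],"spin": 0},{"offset": [0,0,0],"spin": 0},{"offset": [0,0,0],"spin": 0}]' --jaw 0.02 --newtons 10

```text
time_s: 14.52
ee_pos: [543.8, 303.6, 85.0]
ee_rot: [180.0, -0.0, 89.9]
force: [-0.9, 0.3, -0.3]
gripper_width: 39.6
gripper_force: 10.0
```

>>> arm_command --motion '[{"offset": [0,0,0],"spin": 0},{"offset": [0,0,-0.005],"spin": 0},{"offset": [0,0,-0.01],"spin": 0},{"offset": [0,0,0],"spin": 0}]'

```text
time_s: 15.02
ee_pos: [544.4, 303.8, 101.3]
ee_rot: [179.9, -0.1, 89.9]
force: [-0.1, 0.1, -0.1]
gripper_width: 39.9
gripper_force: 10.0
```

>>> arm_command --motion '[{"offset": [-0.017,0,0],"spin": 0},{"offset": [-0.017,0,0],"spin": 0},{"offset": [0,0,0.01],"spin": 0},{"offset": [0,0,0.006],"spin": 0},{"offset": [0,0,0],"spin": 0}]'

```text
time_s: 15.65
ee_pos: [543.5, 269.5, 83.3]
ee_rot: [-180.0, 0.0, 89.9]
force: [0.9, 0.0, -0.7]
gripper_width: 40.1
gripper_force: 10.0
```

>>> arm_command --motion '[{"offset": [-0.0015,0,0.0026],"spin": 0},{"offset": [-0.0015,0,0.0026],"spin": 0},{"offset": [-0.001,0,0.0028],"spin": 0},{"offset": [-0.001,0,0.0028],"spin": 0}]'

```text
time_s: 16.15
ee_pos: [543.8, 264.7, 73.3]
ee_rot: [180.0, -0.0, 90.0]
force: [-1.7, 0.7, 3.8]
gripper_width: 40.0
gripper_force: 10.0
```

```bash
python3 - <<'E'
from meas import *
show()
p,d,st,pts=cloud(2,'pics/w6.png')
w=pts[(abs(pts[:,0]-543.5)<14)&(pts[:,1]>280)&(pts[:,1]<325)&(pts[:,2]>78)]
b=np.round(w[:,1]/4)*4
for y in np.unique(b): print(y,np.round(np.median(w[b==y][:,2]),1),(b==y).sum())
E
```

```text
{'time_s': 16.15, 'qpos': [24.86, 28.46, 97.57, 0.01, 53.93, 24.9], 'ee_pos': [543.83, 264.65, 73.29], 'ee_rot': [179.96, -0.03, 89.95], 'force': [-1.66, 0.68, 3.84], 'gripper_width': 40.04, 'gripper_force': 10.0}
280.0 106.6 66
284.0 107.4 158
288.0 175.3 2472
292.0 175.9 1044
296.0 153.7 849
300.0 111.7 248
304.0 105.8 464
308.0 87.3 225
312.0 81.5 127
```

>>> arm_command --motion '[{"offset": [-0.0006,0,0.003],"spin": 0},{"offset": [-0.0005,0,0.003],"spin": 0},{"offset": [0,0,0.003],"spin": 0},{"offset": [0,0,0.003],"spin": 0},{"offset": [0.0005,0,0.003],"spin": 0}]'

```text
time_s: 16.82
ee_pos: [543.8, 262.8, 58.1]
ee_rot: [180.0, 0.1, 90.0]
force: [-0.7, -2.6, 4.4]
gripper_width: 40.3
gripper_force: 10.0
```

>>> arm_command --motion '[{"offset": [0.0005,0,0.003],"spin": 0},{"offset": [0.001,0,0.0028],"spin": 0},{"offset": [0.001,0,0.0028],"spin": 0},{"offset": [0.0015,0,0.0026],"spin": 0},{"offset": [0.0015,0,0.0026],"spin": 0}]'

```text
time_s: 17.45
ee_pos: [543.8, 267.5, 44.0]
ee_rot: [-180.0, 0.2, 90.0]
force: [-0.4, -6.1, 4.4]
gripper_width: 40.2
gripper_force: 10.0
```

```bash
python3 - <<'E'
from meas import *
show()
p,d,st,pts=cloud(2,'pics/w7.png')
w=pts[(abs(pts[:,0]-543.5)<14)&(pts[:,1]>245)&(pts[:,1]<325)&(pts[:,2]>72)&(pts[:,2]<130)]
b=np.round(w[:,1]/4)*4
for y in np.unique(b): print(y,np.round(np.median(w[b==y][:,2]),1),(b==y).sum())
E
```

```text
{'time_s': 17.45, 'qpos': [25.19, 30.52, 98.94, -0.21, 50.64, 25.33], 'ee_pos': [543.78, 267.46, 44.01], 'ee_rot': [-179.98, 0.19, 89.99], 'force': [-0.43, -6.12, 4.37], 'gripper_width': 40.15, 'gripper_force': 10.0}
272.0 72.9 62
276.0 105.4 146
280.0 105.2 50
284.0 77.5 28
288.0 96.4 191
292.0 93.1 191
296.0 125.6 537
300.0 123.3 823
304.0 84.6 285
308.0 82.3 129
324.0 72.0 1
```

View pics/w7.png

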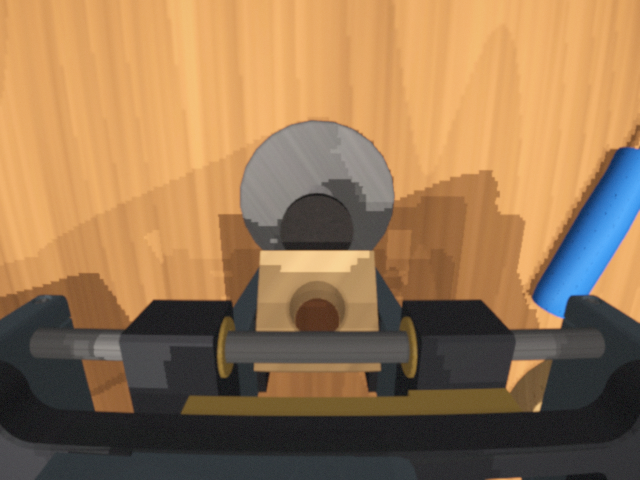

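>>> arm_command --motion '[{"offset": [0.002,0,0.0015],"spin": 0},{"offset": [0.002,0,0.0015],"spin": 0},{"offset": [0.002,0,0.001],"spin": 0},{"offset": [0.002,0,0.0005],"spin": 0},{"offset": [0.002,0,0],"spin": 0}]'

```text
time_s: 18.12
ee_pos: [543.6, 275.0, 38.3]
ee_rot: [-179.9, 0.4, 90.0]
force: [2.6, -12.9, -2.2]
gripper_width: 40.6
gripper_force: 10.0
```

```bash
cat > face.py <<'E'
from meas import *
show()
p,d,st,pts=cloud(1)
x0,y0,z0=st['ee_pos'];c,s=np.cos(np.radians(st['ee_rot'][2])),np.sin(np.radians(st['ee_rot'][2]))
q=pts-[x0,y0,z0]; a=q[:,0]*c+q[:,1]*s; b=q[:,0]*s-q[:,1]*c
m=(abs(b)<18)&(a>-22)&(a<35)&(q[:,2]>20)&(q[:,2]<70);P=np.c_[a,b,q[:,2]][m]
best=None;rng=np.random.default_rng(0)
for _ in range(400):
    t=P[rng.choice(len(P),3,False)];n=np.cross(t[1]-t[0],t[2]-t[0]);L=np.linalg.norm(n)
    if L<20: continue
    n/=L
    if abs(n[2])<.6: continue
    k=abs((P-t[0])@n)<1
    if best is None or k.sum()>best.sum(): best=k
Q=P[best];n=np.linalg.svd(Q-Q.mean(0),full_matrices=False)[2][2];n*=np.sign(n[2])
print('inliers',best.sum(),len(P),'centre',Q.mean(0),Q.min(0),Q.max(0),'normal tilt a,b deg',np.degrees(np.arcsin(n[:2])))
E
python3 face.py
```

```text
{'time_s': 18.12, 'qpos': [25.94, 31.21, 98.63, -0.46, 50.45, 26.19], 'ee_pos': [543.58, 275.02, 38.31], 'ee_rot': [-179.9, 0.44, 90.04], 'force': [2.56, -12.85, -2.17], 'gripper_width': 40.56, 'gripper_force': 10.0}
inliers 6625 9999 centre [15.9253326  -0.06181441 53.20709125] [ -1.10511801 -17.99902581  43.96414388] [31.3956948  17.98857161 63.03213675] normal tilt a,b deg [28.98993609  0.16841946]
```

>>> arm_command --motion '[{"offset": [0.002,0,0],"spin": 0},{"offset": [0.002,0,0],"spin": 0},{"offset": [0.002,0,0],"spin": 0},{"offset": [0.002,0,0],"spin": 0},{"offset": [0,0,0],"spin": 0}]'

```text
time_s: 18.8
ee_pos: [543.0, 282.6, 37.6]
ee_rot: [-179.8, 0.5, 90.0]
force: [4.1, -11.9, -2.4]
gripper_width: 40.2
gripper_force: 10.0
```

```bash
python3 face.py
```

```text
{'time_s': 18.8, 'qpos': [26.6, 31.52, 98.14, -0.46, 50.74, 26.85], 'ee_pos': [543.01, 282.57, 37.62], 'ee_rot': [-179.8, 0.5, 90.04], 'force': [4.13, -11.85, -2.38], 'gripper_width': 40.15, 'gripper_force': 10.0}
inliers 3553 9016 centre [10.69835363  0.21585323 52.24654118] [ -4.33252495 -17.99884043  45.9961495 ] [23.08976209 17.99314468 59.25823166] normal tilt a,b deg [24.04081484 -0.04021938]
```

>>> arm_command --motion '[{"offset": [-0.01,0,0],"spin": 0},{"offset": [-0.03,0,0],"spin": 0},{"offset": [-0.03,0,0],"spin": 0},{"offset": [-0.03,0,0],"spin": 0},{"offset": [0,0,0.008],"spin": 0}]'

```text
time_s: 19.48
ee_pos: [543.6, 185.7, 31.7]
ee_rot: [180.0, -0.0, 89.8]
force: [-0.4, -0.2, -0.8]
gripper_width: 39.7
gripper_force: 10.0
```

>>> arm_command --motion '[{"offset": [0,0,0.004],"spin": 0},{"offset": [0,0,0.002],"spin": 0},{"offset": [0,0,0],"spin": 0}]'

```text
time_s: 19.85
ee_pos: [543.5, 188.1, 25.6]
ee_rot: [-180.0, -0.0, 90.0]
force: [-0.4, 1.5, -1.2]
gripper_width: 39.8
gripper_force: 10.0
```

```bash
python3 face.py
```

```text
{'time_s': 19.85, 'qpos': [17.94, 29.61, 104.35, 0.01, 46.05, 17.93], 'ee_pos': [543.5, 188.12, 25.55], 'ee_rot': [-179.98, -0.0, 90.0], 'force': [-0.35, 1.49, -1.23], 'gripper_width': 39.81, 'gripper_force': 10.0}
inliers 3658 6183 centre [10.13424386 -0.20753021 52.49869419] [ -4.78888116 -17.9997188   46.43175297] [22.76146677 17.99609106 59.24202549] normal tilt a,b deg [23.36345351  0.08314594]
```

>>> arm_command --motion '[{"offset": [0,0,0.003],"spin": 0},{"offset": [0,0,0.001],"spin": 0},{"offset": [0,0,0.001],"spin": 0},{"offset": [0,0,0],"spin": 0}]'

```text
time_s: 20.4
ee_pos: [543.6, 187.3, 20.8]
ee_rot: [-180.0, -0.0, 89.9]
force: [-0.0, -0.4, -0.9]
gripper_width: 40.3
gripper_force: 10.0
```

>>> arm_command --motion '[{"offset": [0,0,0.001],"spin": 0},{"offset": [0,0,0],"spin": 0}]'

```text
time_s: 20.65
ee_pos: [543.6, 187.3, 19.8]
ee_rot: [-180.0, -0.0, 89.9]
force: [-0.5, 0.3, -0.7]
gripper_width: 40.0
gripper_force: 10.0
```

>>> arm_command --motion '[{"offset": [0,0,0.001],"spin": 0},{"offset": [0,0,0],"spin": 0}]'

```text
time_s: 20.9
ee_pos: [543.7, 187.4, 18.9]
ee_rot: [180.0, -0.0, 89.9]
force: [1.7, -0.3, -1.7]
gripper_width: 40.0
gripper_force: 10.0
```

>>> arm_command --motion '[{"offset": [0,0,0.001],"spin": 0},{"offset": [0,0,0],"spin": 0}]'

```text
time_s: 21.15
ee_pos: [543.7, 187.4, 18.6]
ee_rot: [180.0, -0.0, 89.9]
force: [-2.0, -0.3, 5.5]
gripper_width: 40.0
gripper_force: 10.0
```

>>> arm_command --motion '[{"offset": [0,0,0.0005],"spin": 0},{"offset": [-0.002,0,0],"spin": 0},{"offset": [-0.002,0,0],"spin": 0},{"offset": [-0.002,0,0],"spin": 0},{"offset": [-0.002,0,0],"spin": 0}]' --newtons 5

```text
time_s: 21.78
ee_pos: [544.1, 179.4, 17.5]
ee_rot: [179.9, -0.0, 89.9]
force: [-1.2, 2.8, 3.7]
gripper_width: 40.0
gripper_force: 5.0
```

```bash
python3 face.py
```

```text
{'time_s': 21.78, 'qpos': [17.1, 30.04, 105.12, 0.01, 44.77, 17.15], 'ee_pos': [544.07, 179.44, 17.5], 'ee_rot': [179.94, -0.03, 89.94], 'force': [-1.18, 2.81, 3.7], 'gripper_width': 39.97, 'gripper_force': 5.0}
inliers 2804 6213 centre [ 9.21298425  0.1428406  54.57827515] [ -4.18462306 -17.9780427   48.95451924] [21.53816035 17.99804221 60.20091123] normal tilt a,b deg [20.1994605   0.19333316]
```

>>> arm_command --motion '[{"offset": [-0.003,0,0.0005],"spin": 0},{"offset": [-0.003,0,0.0005],"spin": 0},{"offset": [-0.003,0,0],"spin": 0},{"offset": [-0.003,0,0],"spin": 0},{"offset": [-0.003,0,0],"spin": 0}]' --newtons 3.5

```text
time_s: 22.45
ee_pos: [543.2, 163.9, 16.1]
ee_rot: [-179.9, 0.0, 89.9]
force: [0.2, 1.2, 0.6]
gripper_width: 39.9
gripper_force: 3.5
```

```bash
python3 face.py
```

```text
{'time_s': 22.45, 'qpos': [15.64, 29.82, 105.87, -0.01, 44.37, 15.7], 'ee_pos': [543.16, 163.93, 16.09], 'ee_rot': [-179.95, 0.02, 89.95], 'force': [0.21, 1.23, 0.6], 'gripper_width': 39.86, 'gripper_force': 3.5}
inliers 1720 6222 centre [ 3.54998112 -0.94756809 57.78756294] [ -4.19987642 -17.99279986  53.33604533] [20.18155809 17.97205839 60.35405222] normal tilt a,b deg [12.62173078 -0.42217014]
```

>>> arm_command --motion '[{"offset": [0,0,0],"spin": 0},{"offset": [0,0,0],"spin": 0},{"offset": [0,0,0],"spin": 0},{"offset": [0,0,0],"spin": 0}]' --jaw 0.06

```text
time_s: 23.0
ee_pos: [543.6, 164.4, 16.3]
ee_rot: [-180.0, -0.0, 90.0]
force: [-0.1, -0.6, 0.8]
gripper_width: 60.2
gripper_force: 0.0
```

```bash
python3 face.py; python3 - <<'E'
from h import *
p,_=env.grab_frame('wrist');cv2.imwrite('pics/w8.png',p)
E
```

```text
{'time_s': 23.0, 'qpos': [15.67, 29.82, 105.83, 0.0, 44.36, 15.72], 'ee_pos': [543.55, 164.42, 16.33], 'ee_rot': [-180.0, -0.0, 89.95], 'force': [-0.13, -0.61, 0.84], 'gripper_width': 60.24, 'gripper_force': 0.0}
inliers 2166 4134 centre [-1.98444673e+00  1.89155885e-02  5.57787785e+01] [ -7.12602485 -17.99151033  54.35554922] [ 2.83354364 17.99166501 56.95071501] normal tilt a,b deg [2.40932167 0.05921362]
```

View pics/w8.png

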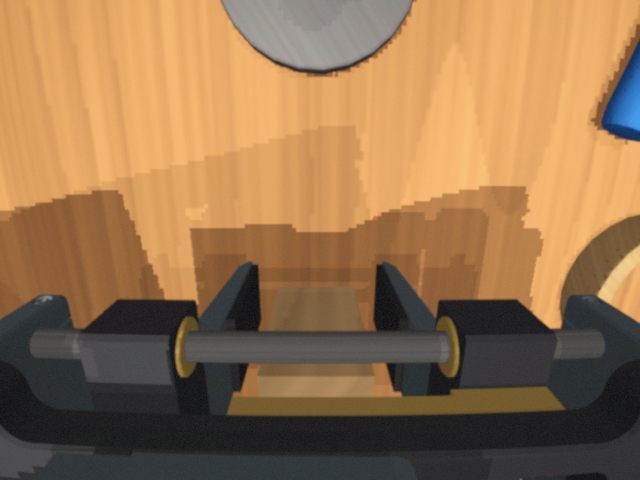

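>>> arm_command --motion '[{"offset": [0,0,-0.008],"spin": 0},{"offset": [-0.008,0,-0.008],"spin": 0},{"offset": [-0.009,0,0],"spin": 0},{"offset": [0,0,0],"spin": 0}]'

```text
time_s: 23.6
ee_pos: [543.5, 146.5, 32.5]
ee_rot: [-180.0, -0.0, 89.9]
force: [-0.5, -0.5, -0.1]
gripper_width: 59.9
gripper_force: 0.0
```

>>> arm_command --motion '[{"offset": [0,0,0],"spin": 0},{"offset": [0,0,0],"spin": 0},{"offset": [0,0,0],"spin": 0},{"offset": [0,0,0],"spin": 0},{"offset": [0,0,0],"spin": 0}]' --jaw 0.02 --newtons 20

```text
time_s: 24.22
ee_pos: [543.4, 147.4, 32.2]
ee_rot: [-180.0, -0.0, 90.0]
force: [-0.8, -0.1, -1.0]
gripper_width: 40.3
gripper_force: 20.0
```

>>> arm_command --motion '[{"offset": [0,0,-0.005],"spin": 0},{"offset": [0,0,-0.02],"spin": 0},{"offset": [0,0,-0.04],"spin": 0},{"offset": [0,0,-0.05],"spin": 0},{"offset": [0,0,-0.05],"spin": 0}]'

```text
time_s: 24.85
ee_pos: [543.3, 147.3, 199.2]
ee_rot: [180.0, -0.0, 89.9]
force: [0.4, 0.5, -0.5]
gripper_width: 39.8
gripper_force: 20.0
```

>>> arm_command --motion '[{"offset": [0,0,-0.05],"spin": 0},{"offset": [0,0,-0.04],"spin": 0},{"offset": [0,0,-0.02],"spin": 0},{"offset": [0,0,0],"spin": 0},{"offset": [0,0,0],"spin": 0}]'

```text
time_s: 25.48
ee_pos: [542.9, 147.2, 306.2]
ee_rot: [-179.9, 0.0, 89.9]
force: [0.2, -0.6, -1.4]
gripper_width: 40.1
gripper_force: 20.0
```

```bash
python3 face.py; python3 - <<'E'
from h import *
q,_=env.grab_frame('scene');t,_=env.grab_frame('top')
st=env.state()
def px(P):
    m=model('scene');e,Rc=campose('scene');c=Rc.T@(np.array(P)-e);return int(m['fx']*c[0]/c[2]+m['cx']),int(m['fy']*c[1]/c[2]+m['cy'])
u,v=px(st['ee_pos']);print(u,v)
c=q[max(0,v-40):v+40,u-50:u+50]
im=np.zeros((560,800,3),np.uint8);im[:320,:400]=cv2.resize(c,(400,320),interpolation=cv2.INTER_CUBIC)
im[:300,400:]=cv2.resize(q,(400,300));im[320:,:320]=cv2.resize(t,(320,240));cv2.imwrite('pics/f.png',im)
E
```

```text
{'time_s': 25.48, 'qpos': [14.0, 15.07, 83.07, 0.0, 81.99, 14.05], 'ee_pos': [542.89, 147.19, 306.17], 'ee_rot': [-179.88, 0.03, 89.94], 'force': [0.2, -0.62, -1.39], 'gripper_width': 40.05, 'gripper_force': 20.0}
inliers 4486 7184 centre [-0.7478121   0.08830946 40.05637673] [-21.03184138 -17.98968972  39.02663885] [19.31579626 17.99879155 41.2197856 ] normal tilt a,b deg [-0.0141918   0.23652184]
369 141
```

View pics/f.png

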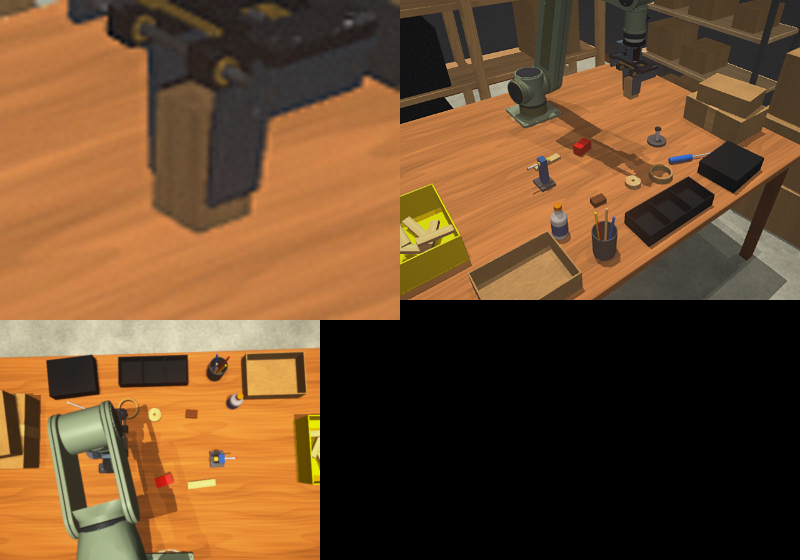

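The block is held vertical: the end face measures under 0.3° of tilt. It is about 31 cm up with the hole on top, and the other things look undisturbed.

```bash
python3 -c "
from workcell import env
print(env.job_done())"
```

```text
the job is handed in; nothing more can be done
None
```

The job is handed in: the pin went about 17–20 mm into the hole, the block was set level on the post, released and retaken, and it is now held hole-up (under 0.3° tilt) about 31 cm above the table; the tool can't tilt, so I turned the block by levering it against the post's rubber edge and standing it on end on the table before the final grip.

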